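# Sort used rubber mounts by feel

## Task

Squeeze each of the three rubber sandwich mounts gently between the fingers, plate towards plate, to feel whether its rubber is still firm or has gone soft. Seat every firm mount in the steel U-channel, upright, lengthwise between its walls and fully down on its floor, and lay every soft one in the scrap tray, flat on its floor and not on another mount. Pinch and set them down gently, never dropping or forcing them, let go, and leave the other things on the bench alone.

Things in the scene. Friction and masses are not known exactly. Their poses are not given: they have to be found in the camera images.
- mount_a: A sandwich mount: two square steel plates 40 x 40 x 5 mm with a black rubber core between; 48 mm long over the plates along its y, 40 mm wide (x), 40 mm high, 0.15 to 0.23 kg. Stands on the plates' edges. Origin: centre of its underside, unloaded. All three mounts look alike, any number may be firm. Gives only along y.
- mount_b: A sandwich mount of the same make and size as mount_a. Of all three holds: pinched plate towards plate (along y) a firm one gives 2 to 3 mm at 18 N, a soft one 8 mm or more (16 mm at most), and both spring back; across x or z neither yields.
- mount_c: A sandwich mount of the same make and size as mount_a. Of all three holds: a pinch of 10 to 25 N along y tells firm from soft; more than 45 N from a finger, or 40 N when set down, ruins a mount.
- channel: A straight steel U-channel fixed on the bench, 260 mm long along its y, open at the top and both ends. Origin: centre of its underside. Floor 4 mm thick; walls 4 mm thick along the long sides, up to 24 mm above the bench; 43 mm wide inside (x). A mount fits in with its y along the channel's y; its underside is then 4 mm above the bench.
- tray: A shallow grey metal scrap tray fixed on the bench, outside 140 mm (x) x 220 mm (y) x 35 mm high, walls 4 mm, inner floor about 4 mm above the bench. Origin: centre of its underside.
- hammer: A hammer lying on the bench, a bystander. Origin: middle of its underside.
- pipe_piece: A piece of brown steel pipe standing on end, 104 mm across and 70 mm high, a bystander. Origin: centre of its underside.
- offcut: A dark flat-bar offcut, 160 x 40 x 8 mm, a bystander. Origin: centre of its underside.
- square: A try square lying flat, stock 160 mm along its y, blade 120 mm along its x, a bystander. Origin: middle of the stock's underside.
Not all that is in view belongs to the job. What is shaped like the mount_b but purple or turquoise is not meant.

How it is judged:
By the outcome, as a careful person would: the job done as asked, in the order asked, and still so for the second after the job is handed in, with the robot touching nothing.
It also fails if it takes over 72 s, if anything falls off the work surface, if the arm or the gripper's body presses on something with over 40 N, if the wrist force passes 120 N, or if a joint passes its speed limit or range.

## Robot

A 7-joint arm with a two-finger parallel gripper is mounted at the origin on the work surface. World frame = base frame: x ahead of the robot, y to its left, z up, the work surface at z = 0. Lengths are in m, angles in rad, forces in N, time in s.
With the tool pointing down it reaches from about 0.425 to 0.875 m from the base axis. Payload 4.7 kg.
Tool frame: the origin (TCP) lies midway between the tips of the shut fingers; the grasp point (between the pads) lies 19 mm behind it; z points along the fingers, y is the line along which they close (so a half turn about z gives the same grasp; the last joint's range is limited). The gripper opens to 87 mm and grips with 3 to 60 N. Pads are 19 mm wide; open, the fingers measure 117 mm over their backs; the gripper's body (75 mm by 190 mm) begins 51 mm behind the grasp point.
Start: joints at [-1.174, 0.321, -0.07, 1.45, 0.023, 1.371, -0.057], TCP at [0.243, 0.603, 0.185] pointing down, gripper open.
Joint ranges: [-2.86, 2.86], [-0.3, 2.09], [-1.38, 1.24], [0.06, 2.45], [-1.56, 4.7], [0.09, 2.05], [-2.69, 2.69]. Speed limits (rad/s): [2.57, 2.57, 3.14, 3.14, 3.14, 3.14, 3.14].

## Interface

Orientations are given as a rotation vector (axis times angle).
In Python, from bench import ctrl gives the robot as it stands. The module is installed in compiled form; this text tells all that it offers.
- The arm moves only by the shell command python3 -m handwheel 'ROWS' [FORCE]. ROWS is JSON, a list of rows, each a list of 7 numbers: the finger opening in m, from 0 to 0.087, then the shift along the tool's x, y, z in m, then the turn, a rotation vector about the tool's x, y, z in degrees. A call has 1 to 12 rows; each row shifts and turns the commanded pose from where the row before left it, along the tool's axes as they then stand; what a row does not reach is not made up. A row lasts 1/8 s, in which the tool goes at most 62.5 mm and 10.7 degrees, less where a joint would pass 70% of its speed; a pose out of reach is approached as far as the arm can. A call is refused whole if a number of a shift passes 0.0625 or a number of a turn 10.7, either way. A call with a gripper value outside its range is refused whole. The fingers move at their own pace and stop on an object; FORCE is the grip in N (left out, the last holds). Time passes only in rows, so rows that do not move let the fingers close. It gives the time, the measured TCP pose, the force, the opening and the grip force at its end, in the units of the state.
- ctrl.get_state(): the state, without advancing time (a new reading comes with each control period).
- ctrl.get_image(name): name is "scene" or "top" or "wrist"; returns (picture, depth): 420x560x3 uint8, blue, green, red; 420x560 float32, m along the optical axis (not along the pixel's ray), 0 where there is no reading.
- ctrl.camera_info(name): a dict with "intrinsics" (3x3 intrinsics, pixels), "D" ([k1, k2, p1, p2, k3] as OpenCV has them; the pictures are not rectified), "R" (3x3) and "t" (3): a world point X has camera coordinates R X + t. Camera axes: x right, y down, z forward; pixel columns grow to the right and rows downward; lengths in m; the calibration is good to about 2 mm. A picture is of the moment at which its call begins: read the wrist's pose just before it. camera_info takes no time and is no camera call; for the wrist camera it gives the pose at the moment of the call.
- ctrl.close_job(): hands the job in; it is judged then, once.
The state is a dict: "time": time; "joint_positions": joint angles; "qd": joint speeds; "joint_torque": joint torques, N m; "position": TCP position; "tool_rot": TCP orientation; "ft_force": force on the tool from outside, world axes, zero at the start; "torque": the same for the moment, N m; "grip_width": opening from 0.0 (shut) to 1.0 (fully open); "grip_force": force on a finger pad.
Only numpy, scipy, OpenCV 4.12 (cv2) and the standard library are available. Lean on these libraries where they do the work, as an engineer would, in place of code of your own. Each camera call takes 0.05 s, during which the arm holds its last target. There are 200 camera calls.

## Working session

There is one attempt and no reset: what is moved stays moved. The work goes in short steps, Python scripts to look and compute and a shell command to move; the robot and the scene stay as the last step left them, time stands still between calls to the robot, and variables do not carry over. Pictures are saved under pics/ and viewed, at most 10 in all, crops included, and the job is handed in when it is done.

```bash
mkdir -p pics; python3 - <<'E'
from bench import ctrl
import cv2,numpy as np
s=ctrl.get_state();print(s)
for n in("top","scene"):
    im,d=ctrl.get_image(n);i=ctrl.camera_info(n)
    cv2.imwrite(f"pics/{n}0.png",im);np.save(f"{n}0.npy",d);print(n,i)
E
```

```text
{'time': 0.0, 'joint_positions': array([-1.17390956,  0.32178176, -0.07012252,  1.45170122,  0.02263127,
        1.37082165, -0.05692752]), 'qd': array([ 6.72488300e-04, -4.81389193e-05, -5.32832010e-04, -7.70892663e-04,
       -5.45990830e-04, -3.21865949e-06,  6.02691422e-04]), 'joint_torque': array([-3.50086236e-05, -4.91299975e+01, -4.04041819e-01, -3.12521768e+01,
       -6.39515393e-02,  4.39902884e-02,  1.88663735e-04]), 'position': array([0.24257807, 0.60234178, 0.18417553]), 'tool_rot': array([-5.97498045e-01, -3.08399741e+00,  2.99733783e-03]), 'ft_force': array([-0.02446877,  0.76542044,  0.26463783]), 'torque': array([ 0.0273135 , -0.0048587 ,  0.01489365]), 'grip_force': 0.0, 'grip_width': 1.0001254759045008}
top {'intrinsics': array([[508.85261351,   0.        , 268.5325426 ],
       [  0.        , 508.85261351, 205.47563173],
       [  0.        ,   0.        ,   1.        ]]), 'D': array([-0.1306554,  0.       ,  0.       ,  0.       ,  0.       ]), 'R': array([[-0.00267249, -0.99998089, -0.00557545],
       [-0.9967599 ,  0.00311201, -0.08037426],
       [ 0.08039007,  0.00534259, -0.99674916]]), 't': array([0.01498103, 0.51192584, 1.63909296])}
scene {'intrinsics': array([[494.60608544,   0.        , 270.14532072],
       [  0.        , 494.60608544, 213.95608506],
       [  0.        ,   0.        ,   1.        ]]), 'D': array([-0.02558309,  0.        ,  0.        ,  0.        ,  0.        ]), 'R': array([[ 0.7901502 ,  0.6127776 ,  0.01289501],
       [ 0.43124688, -0.54087794, -0.72213377],
       [-0.43553277,  0.57615507, -0.69163324]]), 't': array([-0.41211372, -0.17016082,  1.45420217])}
```

View pics/top0.png

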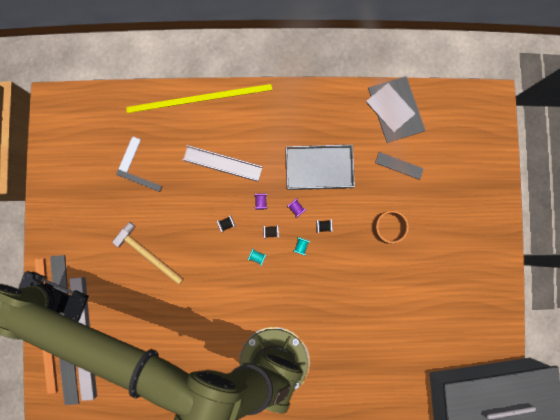

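View pics/scene0.png

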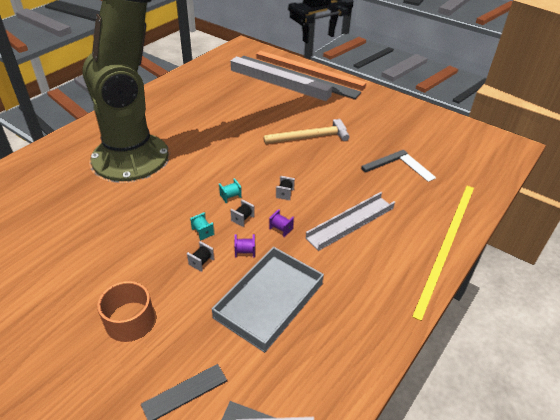

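The top view shows three black-cored mounts at (226,224), (271,232) and (325,226). The lookalikes are purple at (261,201) and (297,208), and turquoise at (257,257) and (302,246). I choose the three black ones. The channel is at (223,163) and the tray at (320,167).

```bash
cat > h.py <<'E'
import numpy as np,cv2
from bench import ctrl
from scipy.spatial.transform import Rotation as Ro
def ray(i,px,z):
    n=cv2.undistortPoints(np.array(px,float).reshape(-1,1,2),i["intrinsics"],i["D"])[:,0]
    d=np.c_[n,np.ones(len(n))]@i["R"]; o=-i["R"].T@i["t"]
    return o+d*((z-o[2])/d[:,2])[:,None]
def proj(i,P):
    return cv2.projectPoints(np.array(P,float).reshape(-1,3),cv2.Rodrigues(i["R"])[0],i["t"],i["intrinsics"],i["D"])[0][:,0]
def rect(i,mask,z):
    "min-area rectangle on plane z -> centre, sizes, long-side yaw deg"
    c=max(cv2.findContours(mask,cv2.RETR_EXTERNAL,cv2.CHAIN_APPROX_NONE)[0],key=cv2.contourArea)
    P=ray(i,c[:,0],z)[:,:2].astype(np.float32)
    (cx,cy),_,_=r=cv2.minAreaRect(P*1000); b=cv2.boxPoints(r)
    e=[b[1]-b[0],b[2]-b[1]]; e=sorted(e,key=np.linalg.norm)
    return np.array([cx,cy])/1000,[float(np.linalg.norm(v)) for v in e],float(np.degrees(np.arctan2(e[1][1],e[1][0]))%180)
E
python3 - <<'E'
from h import *
im=cv2.imread("pics/top0.png");i=ctrl.camera_info("top");hsv=cv2.cvtColor(im,cv2.COLOR_BGR2HSV)
notwood=((hsv[...,1]<90)).astype(np.uint8)
dark=((hsv[...,2]<70)).astype(np.uint8)
def box(m,x,y,r,ry=None):
    o=np.zeros_like(m);ry=ry or r;o[y-ry:y+ry,x-r:x+r]=m[y-ry:y+ry,x-r:x+r];return o
for n,(x,y) in dict(l=(226,224),m=(271,232),r=(325,226)).items():
    print(n,rect(i,box(notwood|dark,x,y,14),.04),rect(i,box(dark,x,y,14),.04))
print("ch",rect(i,box(notwood,223,163,45,24),.024))
print("tray",rect(i,box(notwood|dark,320,167,40,30),.035))
for n,c in dict(purpL=(261,201),purpR=(297,208),tqL=(257,257),tqR=(302,246)).items(): print(n,ray(i,[c],.04))
a=im[190:270,205:345];cv2.imwrite("pics/c1.png",cv2.resize(a,None,fx=5.5,fy=5.5,interpolation=2))
E
```

```text
l (array([0.45411679, 0.15242627]), [39.002227783203125, 50.257240295410156], 112.5092544555664) (array([0.45248453, 0.15235983]), [29.357175827026367, 32.28767776489258], 111.93992614746094)
m (array([0.42815817, 0.00729535]), [38.53354263305664, 48.20745849609375], 89.83648681640625) (array([0.42655423, 0.00729183]), [28.896503448486328, 28.919946670532227], 89.86602020263672)
r (array([ 0.44522681, -0.16489069]), [38.75419616699219, 51.18499755859375], 94.17597961425781) (array([ 0.44523114, -0.16495572]), [28.974931716918945, 32.30867004394531], 89.75667572021484)
ch (array([0.65245605, 0.16549144]), [53.51076889038086, 258.8544921875], 73.82787322998047)
tray (array([ 0.6375202 , -0.15333514]), [142.92596435546875, 222.55343627929688], 91.5483627319336)
purpL [[0.52496855 0.03765769 0.04      ]]
purpR [[ 0.50195846 -0.07832447  0.04      ]]
tqL [[0.34498735 0.05076829 0.04      ]]
tqR [[ 0.37971714 -0.09356495  0.04      ]]
```

View pics/c1.png

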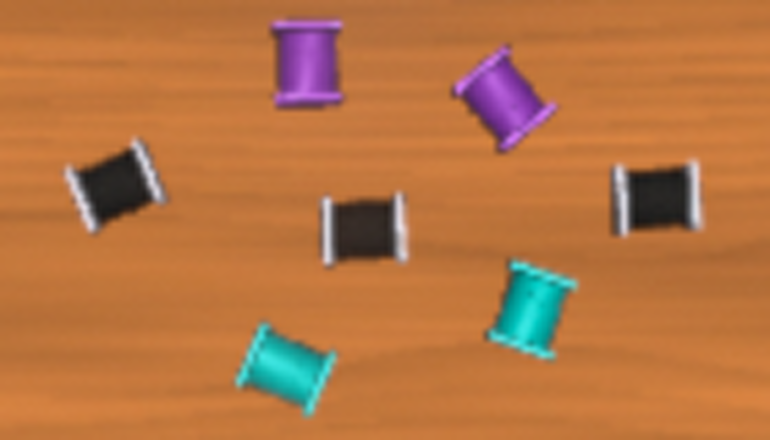

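The crop confirms that the three black-cored mounts with light plates are the ones I want. The plates sit at the left and right ends, so each mount's y axis runs roughly along world y. The left mount goes first.

```bash
cat >> h.py <<'E'
def go(x,y,z,yaw):
    "turn needed (tool rotvec deg), then shift in mm in the turned tool frame; yaw = world angle of tool y, mod 180"
    s=ctrl.get_state();A=Ro.from_rotvec(s["tool_rot"]).as_matrix()
    c=np.degrees(np.arctan2(A[1,1],A[0,1])); yaw=np.radians(c+(yaw-c+90)%180-90)
    Y=np.array([np.cos(yaw),np.sin(yaw),0]);Z=np.array([0,0,-1.]);B=np.c_[np.cross(Y,Z),Y,Z]
    sh=B.T@(np.array([x,y,z])-s["position"])
    print("turn",np.round(np.degrees(Ro.from_matrix(A.T@B).as_rotvec()),1),"shift mm",np.round(sh*1000,1),"pos",np.round(s["position"],4),"J",np.round(s["joint_positions"],2),"t",round(s["time"],2))
E
python3 -c "
from h import *
go(.454,.1525,.185,112.5)"
```

```text
turn [ -0.1  -0.  -44.4] shift mm [ -23.1 -496.6   -0.7] pos [0.2426 0.6024 0.1843] J [-1.17  0.32 -0.07  1.45  0.02  1.37 -0.06] t 0.1
```

```bash
python3 -m handwheel '[[0.087,0,0,0,0,0,-9],[0.087,0,0,0,0,0,-9],[0.087,0,0,0,0,0,-9],[0.087,0,0,0,0,0,-9],[0.087,0,0,0,0,0,-8.4]]' 15
python3 -m handwheel '[[0.087,-0.0023,-0.0496,0,0,0,0],[0.087,-0.0023,-0.0496,0,0,0,0],[0.087,-0.0023,-0.0496,0,0,0,0],[0.087,-0.0023,-0.0496,0,0,0,0],[0.087,-0.0023,-0.0496,0,0,0,0],[0.087,-0.0023,-0.0496,0,0,0,0],[0.087,-0.0023,-0.0496,0,0,0,0],[0.087,-0.0023,-0.0496,0,0,0,0],[0.087,-0.0023,-0.0496,0,0,0,0],[0.087,-0.0023,-0.0496,0,0,0,0],[0.087,0,0,0,0,0,0],[0.087,0,0,0,0,0,0]]'
python3 - <<'E'
from h import *
go(.454,.1525,.185,112.5)
i=ctrl.camera_info("wrist");im,d=ctrl.get_image("wrist");cv2.imwrite("pics/w1.png",im);print(i)
print(proj(i,[[.454,.1525,.04]]),proj(i,[ctrl.get_state()["position"]]))
E
```

```text
time: 0.72
position: [0.2427, 0.6026, 0.1846]
tool_rot: [0.619, -3.079, 0.002]
ft_force: [-0.4, -0.3, -0.3]
grip_width: 1.001
grip_force: 0.0
time: 2.22
position: [0.4531, 0.154, 0.185]
tool_rot: [0.612, -3.081, -0.001]
ft_force: [-0.5, 0.3, -1.2]
grip_width: 0.999
grip_force: 0.0
turn [ 0. -0. -0.] shift mm [-0.2 -1.7 -0. ] pos [0.4531 0.154  0.185 ] J [-0.59 -0.05  0.21  1.87  0.01  1.32  1.57] t 2.23
{'intrinsics': array([[346.69276173,   0.        , 279.39251921],
       [  0.        , 346.69276173, 210.43169223],
       [  0.        ,   0.        ,   1.        ]]), 'D': array([-0.0732457,  0.       ,  0.       ,  0.       ,  0.       ]), 'R': array([[-0.38119742,  0.92449215,  0.00167339],
       [ 0.88457682,  0.36421173,  0.29133086],
       [ 0.26872362,  0.11253481, -0.95662089]]), 't': array([ 0.03041571, -0.49119845,  0.25156193])}
[[277.82316265 188.39975465]] [[281.00101406 242.2939899 ]]
```

View pics/w1.png

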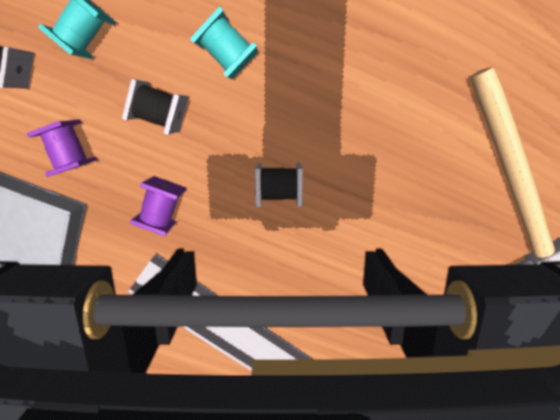

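The wrist view shows the left mount at about (279,185), lined up with the fingers. Next I refine its position by masking its top face with depth.

```bash
cat >> h.py <<'E'
def cloud(i,d):
    h,w=d.shape;u,v=np.meshgrid(np.arange(w),np.arange(h))
    n=cv2.undistortPoints(np.stack([u,v],-1).reshape(-1,1,2).astype(float),i["intrinsics"],i["D"])[:,0]
    c=np.c_[n,np.ones(len(n))]*d.reshape(-1,1)
    return ((c-i["t"])@i["R"]).reshape(h,w,3)
def topface(i,d,near,r,zlo,zhi):
    P=cloud(i,d).reshape(-1,3);ok=(d.reshape(-1)>0)&(np.hypot(*(P[:,:2]-near).T)<r)
    b=P[ok&(abs(P[:,2])<.012)];t=P[ok&(P[:,2]>zlo)&(P[:,2]<zhi)]
    a=cv2.minAreaRect((t[:,:2]*1000).astype(np.float32));B=cv2.boxPoints(a);e=sorted([B[1]-B[0],B[2]-B[1]],key=np.linalg.norm)
    print("n",len(t),"z",np.round(np.percentile(t[:,2],[5,50,95]),4),"bench",np.round(np.median(b[:,2]),4) if len(b) else None,
     "c",np.round(a[0],1),"size",[round(float(np.linalg.norm(v)),1) for v in e],"yaw",round(float(np.degrees(np.arctan2(e[1][1],e[1][0]))%180),1))
    return t
E
python3 - <<'E'
from h import *
i=ctrl.camera_info("wrist");im,d=ctrl.get_image("wrist");np.savez("w1.npz",im=im,d=d,R=i["R"],t=i["t"])
topface(i,d,(.454,.1525),.045,.033,.05)
topface(i,d,(.454,.1525),.045,.02,.05)
hsv=cv2.cvtColor(im,cv2.COLOR_BGR2HSV);m=((hsv[...,1]<80)|(hsv[...,2]<45)).astype(np.uint8)
o=np.zeros_like(m);o[150:220,245:315]=m[150:220,245:315]
print(rect(i,o,.04));c=max(cv2.findContours(o,0,1)[0],key=cv2.contourArea);print(cv2.boundingRect(c),o[150:220].sum(1)[::3],im[190,255:305:3].tolist())
s=ctrl.get_state();print(s["position"])
E
```

```text
n 1091 z [0.0335 0.0362 0.0399] bench -0.0008 c [453.1 152.8] size [39.8, 47.6] yaw 112.9
n 1577 z [0.0249 0.0351 0.0397] bench -0.0008 c [453.1 152.9] size [40.0, 47.6] yaw 112.6
(array([0.45039767, 0.15180618]), [44.62670135498047, 48.53862380981445], 112.47118377685547)
(254, 163, 49, 44) [ 0  0  0  0  0 10 14 49 49 49 48 48 47 47 47 47 29 12 12  0  0  0  0  0] [[129, 130, 148], [146, 141, 150], [42, 41, 44], [30, 30, 32], [29, 29, 31], [30, 29, 31], [30, 29, 32], [31, 31, 32], [31, 32, 33], [31, 30, 32], [32, 32, 34], [29, 30, 31], [32, 32, 34], [30, 31, 32], [118, 114, 121], [150, 146, 156], [66, 92, 138]]
[0.4529373  0.15478652 0.18504343]
```

```bash
python3 -c "
from h import *
for k in range(3): go(.4531,.1528,.006,112.7)"
```

```text
turn [ 0.  -0.  -0.1] shift mm [  0.6  -1.9 179. ] pos [0.4529 0.1548 0.185 ] J [-0.59 -0.05  0.2   1.87  0.01  1.32  1.57] t 2.33
turn [ 0.  -0.  -0.1] shift mm [  0.6  -1.9 179. ] pos [0.4529 0.1548 0.185 ] J [-0.59 -0.05  0.2   1.87  0.01  1.32  1.57] t 2.33
turn [ 0.  -0.  -0.1] shift mm [  0.6  -1.9 179. ] pos [0.4529 0.1548 0.185 ] J [-0.59 -0.05  0.2   1.87  0.01  1.32  1.57] t 2.33
```

```bash
python3 -m handwheel '[[0.087,0.0006,-0.0019,0.03,0,0,0],[0.087,0,0,0.03,0,0,0],[0.087,0,0,0.03,0,0,0],[0.087,0,0,0.03,0,0,0],[0.087,0,0,0.03,0,0,0],[0.087,0,0,0.018,0,0,0],[0.087,0,0,0.011,0,0,0],[0.087,0,0,0,0,0,0]]' 10
python3 -m handwheel '[[0.055,0,0,0,0,0,0],[0.055,0,0,0,0,0,0],[0.055,0,0,0,0,0,0],[0.02,0,0,0,0,0,0],[0.02,0,0,0,0,0,0],[0.02,0,0,0,0,0,0],[0.02,0,0,0,0,0,0],[0.02,0,0,0,0,0,0]]' 10
python3 -m handwheel '[[0.02,0,0,0,0,0,0],[0.02,0,0,0,0,0,0],[0.02,0,0,0,0,0,0],[0.02,0,0,0,0,0,0]]' 18
```

```text
time: 3.32
position: [0.4531, 0.1519, 0.0058]
tool_rot: [0.614, -3.08, 0.0]
ft_force: [-0.6, -0.3, -0.9]
grip_width: 1.0
grip_force: 0.0
time: 4.32
position: [0.4538, 0.1514, 0.0063]
tool_rot: [-0.612, 3.081, 0.0]
ft_force: [0.5, -0.4, -0.5]
grip_width: 0.249
grip_force: 0.0
time: 4.82
position: [0.4538, 0.1514, 0.0063]
tool_rot: [-0.612, 3.081, 0.0]
ft_force: [-0.1, -0.8, -1.2]
grip_width: 0.226
grip_force: 0.0
```

```bash
python3 - <<'E'
from h import *
im,d=ctrl.get_image("wrist");cv2.imwrite("pics/w2.png",im)
E
```

```text
(no output)
```

View pics/w2.png

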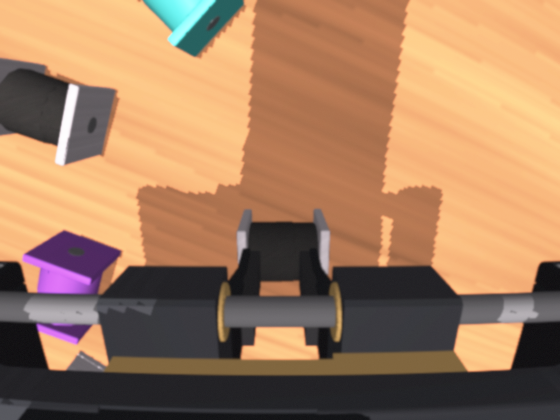

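The wrist view shows the mount at about (285,245), close to the fingers, but the reading says 20 mm opening and no force. I'll check the numbers.

```bash
python3 - <<'E'
from h import *
s=ctrl.get_state();A=Ro.from_rotvec(s["tool_rot"]).as_matrix();i=ctrl.camera_info("wrist")
for w in(.01,.016,.024):
  for k in (-1,1): print(w*k,[np.round(proj(i,[s["position"]+A[:,1]*w*k-A[:,2]*h])[0]) .tolist() for h in(0,.019,.034)])
im,d=ctrl.get_image("wrist");P=(cloud(i,d)-s["position"])@A*1000
for v in (215,225,235,245,255,265,275,285):
  print(v,[(u,)+tuple(np.round(P[v,u]).astype(int).tolist()) for u in (236,240,244,248,252,284,312,316,320,324,328)])
print(s["grip_width"],s["grip_force"])
E
```

```text
-0.01 [[264.0, 242.0], [262.0, 255.0], [261.0, 267.0]]
0.01 [[296.0, 242.0], [298.0, 255.0], [299.0, 267.0]]
-0.016 [[254.0, 242.0], [252.0, 255.0], [250.0, 267.0]]
0.016 [[306.0, 242.0], [308.0, 255.0], [311.0, 267.0]]
-0.024 [[241.0, 242.0], [238.0, 255.0], [234.0, 267.0]]
0.024 [[319.0, 242.0], [322.0, 255.0], [326.0, 267.0]]
215 [(236, 15, -27, 7), (240, 15, -25, 8), (244, 20, -21, -7), (248, 20, -19, -6), (252, 15, -17, 8), (284, 16, 3, 7), (312, 16, 20, 6), (316, 20, 21, -7), (320, 20, 23, -7), (324, 15, 28, 8), (328, 15, 30, 7)]
225 [(236, 9, -28, 7), (240, 19, -22, -23), (244, 20, -19, -25), (248, 18, -18, -19), (252, 17, -16, -15), (284, 17, 2, -16), (312, 17, 18, -16), (316, 16, 20, -13), (320, 20, 21, -24), (324, 20, 23, -25), (328, 8, 30, 8)]
235 [(236, 2, -28, 7), (240, 17, -21, -33), (244, 18, -18, -34), (248, 13, -18, -21), (252, 14, -15, -24), (284, 14, 2, -25), (312, 13, 17, -23), (316, 13, 20, -22), (320, 17, 21, -32), (324, 17, 23, -33), (328, 17, 25, -32)]
245 [(236, -5, -28, 8), (240, 12, -21, -32), (244, 12, -19, -33), (248, 9, -17, -26), (252, 9, -15, -27), (28
[... 344 characters left out ...]
236, -19, -29, 7), (240, 12, -18, -57), (244, 12, -16, -57), (248, 11, -15, -53), (252, 10, -13, -52), (284, -1, 2, -30), (312, 11, 15, -54), (316, 12, 16, -56), (320, 12, 18, -56), (324, 0, 23, -33), (328, 0, 25, -33)]
275 [(236, 12, -19, -66), (240, 12, -17, -66), (244, 10, -16, -63), (248, 10, -14, -62), (252, 10, -12, -63), (284, -8, 2, -28), (312, 10, 14, -63), (316, 11, 15, -64), (320, 12, 17, -66), (324, 11, 19, -65), (328, -6, 26, -32)]
285 [(236, 12, -18, -74), (240, 12, -16, -75), (244, 10, -15, -72), (248, 10, -13, -71), (252, 11, -12, -72), (284, -33, 3, 6), (312, 10, 13, -71), (316, 11, 14, -73), (320, 12, 16, -75), (324, 11, 18, -73), (328, 11, 19, -74)]
0.22961612885605057 0.0
```

```bash
python3 - <<'E'
from h import *
f=np.load("w1.npz");i=dict(ctrl.camera_info("wrist"),R=f["R"],t=f["t"]);P=cloud(i,f["d"])
A=Ro.from_rotvec([.612,-3.081,-.001]).as_matrix();Q=(P-[.4529,.1548,.185])@A*1000
for s in(-1,1):
  m=(Q[...,2]<60)&(Q[...,2]>-130)&(abs(Q[...,1]*s-50)<20)&(f["d"]>0)
  q=Q[m];print(s,len(q),"z max",q[:,2].max(),"y",np.percentile(q[:,1],[1,99]),"x",np.percentile(q[:,0],[1,99]))
  for lo in range(-100,20,10):
    g=q[(q[:,2]>=lo)&(q[:,2]<lo+10)]
    if len(g): print(lo,len(g),np.round([g[:,1].min(),g[:,1].max(),g[:,0].min(),g[:,0].max()]))
s=ctrl.get_state();print(s["joint_positions"],s["joint_torque"],s["ft_force"])
im,d=ctrl.get_image("scene");c=proj(ctrl.camera_info("scene"),[s["position"]])[0].astype(int);print(c)
cv2.imwrite("pics/s1.png",cv2.resize(im[c[1]-70:c[1]+50,c[0]-80:c[0]+80],None,fx=5,fy=5,interpolation=2))
E
```

```text
-1 13447 z max -35.26133137192109 y [-69.20404931 -31.16166977] x [-8.06946646 38.88034089]
-100 502 [-50. -48. -11.  10.]
-90 500 [-57. -44. -11.  12.]
-80 456 [-57. -44.  -9.  13.]
-70 434 [-55. -44.  -1.  13.]
-60 382 [-53. -43.  -6.  13.]
-50 354 [-53. -43.  -9.  12.]
-40 112 [-53. -44.  -9.  12.]
1 11609 z max -35.653920202244024 y [30.98157239 68.94041159] x [-7.7076497  38.94659145]
-100 396 [ 47.  48. -10.  10.]
-90 491 [ 42.  56. -11.  13.]
-80 458 [ 42.  56. -10.  12.]
-70 419 [42. 54. -1. 13.]
-60 395 [42. 52. -7. 13.]
-50 376 [42. 52. -9. 12.]
-40 110 [42. 52. -8. 12.]
[-0.58027159  0.13030793  0.21464163  2.0714377  -0.03424962  0.94294787
  1.6156501 ] [ 6.04074103e-04 -3.22137094e+01  9.08316169e-01 -2.57690191e+01
  4.33155487e-02  7.56640406e-02 -3.12417808e-05] [0.40628508 0.41395043 0.82536359]
[284 191]
```

View pics/s1.png

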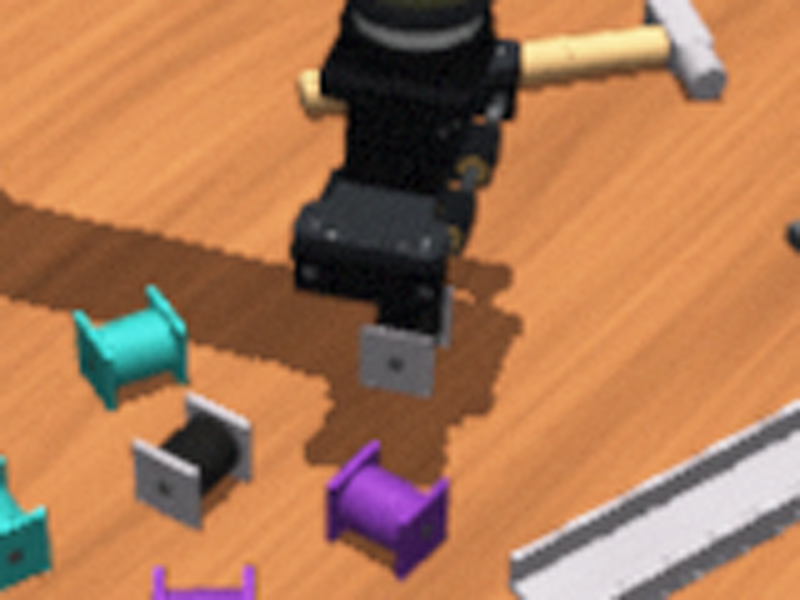

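The fingertips really end about 35.5 mm behind the reported TCP. The depth readings and the scene picture agree, with the fingers closed just above the mount at crop (410,310). The mount is undisturbed, so I'll open, shift 2 mm and go 35 mm lower.

```bash
python3 -m handwheel '[[0.087,0,0.002,0,0,0,0],[0.087,0,0,0,0,0,0],[0.087,0,0,0,0,0,0],[0.087,0,0,0,0,0,0],[0.087,0,0,0,0,0,0],[0.087,0,0,0,0,0,0],[0.087,0,0,0,0,0,0]]' 10
python3 -m handwheel '[[0.087,0,0,0.01,0,0,0],[0.087,0,0,0.01,0,0,0],[0.087,0,0,0.01,0,0,0],[0.087,0,0,0.003,0,0,0],[0.087,0,0,0,0,0,0]]' 10
python3 -m handwheel '[[0.055,0,0,0.002,0,0,0],[0.055,0,0,0,0,0,0],[0.055,0,0,0,0,0,0],[0.02,0,0,0,0,0,0],[0.02,0,0,0,0,0,0],[0.02,0,0,0,0,0,0],[0.02,0,0,0,0,0,0],[0.02,0,0,0,0,0,0]]' 10
python3 -m handwheel '[[0.02,0,0,0,0,0,0],[0.02,0,0,0,0,0,0],[0.02,0,0,0,0,0,0],[0.02,0,0,0,0,0,0]]' 18
```

```text
time: 5.85
position: [0.453, 0.1533, 0.0063]
tool_rot: [-0.612, 3.081, 0.0]
ft_force: [0.4, 0.8, 0.6]
grip_width: 0.937
grip_force: 0.0
time: 6.48
position: [0.4528, 0.1532, -0.0271]
tool_rot: [0.612, -3.081, 0.0]
ft_force: [0.3, -0.8, 0.0]
grip_width: 1.003
grip_force: 0.0
time: 7.48
position: [0.4531, 0.1533, -0.0286]
tool_rot: [-0.612, 3.081, 0.0]
ft_force: [-0.8, -0.1, 1.7]
grip_width: 0.53
grip_force: 10.0
time: 7.98
position: [0.4532, 0.1533, -0.0286]
tool_rot: [-0.612, 3.081, 0.0]
ft_force: [0.1, -0.3, 0.9]
grip_width: 0.514
grip_force: 18.0
```

The first mount gives 3.3 mm at 18 N, so it is firm and goes in the channel.

```bash
python3 -m handwheel '[[0.02,0,0,-0.01,0,0,0],[0.02,0,0,-0.03,0,0,0],[0.02,0,0,-0.04,0,0,0],[0.02,0,0,-0.05,0,0,0],[0.02,0,0,-0.02,0,0,0],[0.02,0,0,0,0,0,0]]' 18
python3 -c "
from h import *
go(.674,.242,.12,73.8)"
```

```text
time: 8.72
position: [0.454, 0.1538, 0.123]
tool_rot: [-0.611, 3.078, 0.002]
ft_force: [1.7, -0.1, -2.2]
grip_width: 0.512
grip_force: 18.0
turn [ 0.1  0.2 38.7] shift mm [-186.6  146.1    3. ] pos [0.454  0.1538 0.123 ] J [-0.59 -0.01  0.21  1.95  0.    1.19  1.58] t 8.72
```

```bash
python3 -m handwheel '[[0.02,0,0,0,0,0,9],[0.02,0,0,0,0,0,10],[0.02,0,0,0,0,0,10],[0.02,0,0,0,0,0,9.7],[0.02,-0.04,0.03,0,0,0,0],[0.02,-0.04,0.03,0,0,0,0],[0.02,-0.04,0.03,0,0,0,0],[0.02,-0.04,0.03,0,0,0,0],[0.02,-0.0266,0.0261,0.003,0,0,0],[0.02,0,0,0,0,0,0],[0.02,0,0,0,0,0,0]]'
python3 - <<'E'
from h import *
go(.674,.242,.12,73.8)
s=ctrl.get_state();i=ctrl.camera_info("wrist");im,d=ctrl.get_image("wrist");np.savez("w3.npz",im=im,d=d,R=i["R"],t=i["t"],p=s["position"],q=s["tool_rot"]);cv2.imwrite("pics/w3.png",im)
E
```

```text
time: 10.1
position: [0.6715, 0.2405, 0.1161]
tool_rot: [-0.443, -3.107, 0.004]
ft_force: [-0.5, -0.4, -1.8]
grip_width: 0.514
grip_force: 18.0
turn [-0.2 -0.2 -0. ] shift mm [-1.9  2.1 -3.9] pos [0.6715 0.2405 0.1161] J [-0.55  0.5   0.23  1.36 -0.11  1.3   0.98] t 10.1
```

View pics/w3.png

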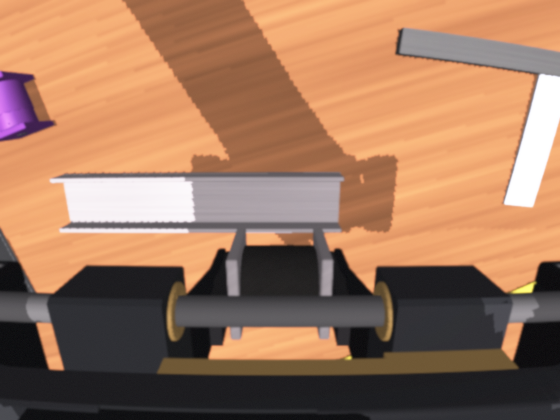

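The wrist view shows the channel walls at rows 177 and 228, and the held mount at columns 235–330. I'll measure both in the tool frame.

```bash
cat > ch.py <<'E'
from h import *
def channel(f):
    i=dict(ctrl.camera_info("wrist"),R=f["R"],t=f["t"]);P=cloud(i,f["d"]);A=Ro.from_rotvec(f["q"]).as_matrix();Q=((P-f["p"])@A*1000)
    ok=f["d"]>0
    fl=Q[ok&(abs(P[...,2]-.004)<.02)]
    hand=ok&(abs(Q[...,1])<30)&(Q[...,2]<20)&(Q[...,2]>-36)&(abs(Q[...,0])<35)
    h=Q[hand];print("hand x",np.round(np.percentile(h[:,0],[.5,1,50,99,99.5]),1),"y",np.round(np.percentile(h[:,1],[.5,50,99.5]),1),"z",np.round(np.percentile(h[:,2],[.5,1,50,99,99.5]),1))
    for s in(-1,1):
        g=h[(h[:,1]*s>15)];print(" plate",s,"x max/min",np.round([np.percentile(g[:,0],99),g[:,0].min()],1),"z bottom",np.round(np.percentile(g[:,2],99),1))
    hsv=cv2.cvtColor(f["im"],cv2.COLOR_BGR2HSV)
    w=ok&(P[...,2]>.017)&(P[...,2]<.03)&(np.hypot(P[...,0]-.652,P[...,1]-.165)<.15)
    q=Q[w];p=P[w]
    if len(q)<20: print("no walls");return
    u=np.array([np.cos(np.radians(73.8)),np.sin(np.radians(73.8))]);n=np.array([u[1],-u[0]])
    a=p[:,:2]@n;mid=np.median(a)if 0 else (a.min()+a.max())/2
    for s in(-1,1):
        k=(a-mid)*s>10
        vx,vy,x0,y0=cv2.fitLine((p[k,:2]*1000).astype(np.float32),cv2.DIST_HUBER,0,.01,.01).ravel()
        print(" wall",s,k.sum(),"yaw",round(float(np.degrees(np.arctan2(vy,vx))%180),2),"n-offset",np.round(np.percentile((a[k])*1000,[2,50,98]),1),"z",np.round(np.median(p[k,2]),4),"along",np.round(np.percentile(p[k,:2]@u*1000,[.5,99.5]),1))
    r=cv2.minAreaRect((p[:,:2]*1000).astype(np.float32));b=cv2.boxPoints(r)/1000
    c=np.array(r[0])/1000;print(" rect",np.round(r[0],1),np.round(r[1],1),round(r[2],2))
    return c
E
python3 - <<'E'
from ch import *
channel(np.load("w3.npz"))
E
```

```text
hand x [11.1 11.2 19.2 19.8 19.8] y [-29.2  16.6  23.5] z [-36.  -36.  -32.3 -28.1 -28.1]
 plate -1 x max/min [19.8 11.2] z bottom -28.2
 plate 1 x max/min [19.8 10.9] z bottom -28.5Traceback (most recent call last):
  File "<stdin>", line 2, in <module>
  File "ch.py", line 18, in channel
    vx,vy,x0,y0=cv2.fitLine((p[k,:2]*1000).astype(np.float32),cv2.DIST_HUBER,0,.01,.01).ravel()
                ~~~~~~~~~~~^^^^^^^^^^^^^^^^^^^^^^^^^^^^^^^^^^^^^^^^^^^^^^^^^^^^^^^^^^^^
cv2.error: OpenCV(4.12.0) /io/opencv/modules/imgproc/src/linefit.cpp:50: error: (-215:Assertion failed) count > 0 in function 'fitLine2D_wods'
```

```bash
sed -i 's/Q\[...,2\]>-36)/Q[...,2]>-72)/; s/mid=np.median.*$/mid=.580;g=abs(a-mid)<.035;a=a[g];p=p[g]/; s/\*s>10$/*s>.010/' ch.py
python3 - <<'E'
from ch import *
f=np.load("w3.npz");channel(f)
E
```

```text
hand x [-18.7 -18.   11.2  19.7  19.8] y [-29.6  -0.4  29.5] z [-71.1 -70.2 -61.3 -32.2 -30.3]
 plate -1 x max/min [ 19.7 -20. ] z bottom -30.3
 plate 1 x max/min [ 19.8 -20.5] z bottom -30.4
 wall -1 1729 yaw 73.77 n-offset [555.1 556.8 559.4] z 0.0228 along [214.3 470.7]
 wall 1 1583 yaw 73.82 n-offset [602.  603.3 606.1] z 0.0225 along [214.5 471.6]
 rect [653.1 166.8] [260.5  51.6] 73.78
```

```bash
python3 -c "
from h import *
go(.6755,.2437,.002,73.8)"
```

```text
turn [-0.1 -0.1 -0.1] shift mm [ -2.7   4.1 115. ] pos [0.6717 0.2405 0.117 ] J [-0.55  0.5   0.23  1.36 -0.11  1.3   0.98] t 10.15
```

```bash
python3 -m handwheel '[[0.02,-0.0027,0.0041,0.02,0,0,0],[0.02,0,0,0.03,0,0,0],[0.02,0,0,0.03,0,0,0],[0.02,0,0,0.025,0,0,0],[0.02,0,0,0.01,0,0,0],[0.02,0,0,0,0,0,0],[0.02,0,0,0,0,0,0]]'
python3 -c "
from ch import *
s=ctrl.get_state();i=ctrl.camera_info('wrist');im,d=ctrl.get_image('wrist')
np.savez('w4.npz',im=im,d=d,R=i['R'],t=i['t'],p=s['position'],q=s['tool_rot']);channel(np.load('w4.npz'))
go(.6755,.2437,-.022,73.8)"
```

```text
time: 11.02
position: [0.6777, 0.2449, 0.0047]
tool_rot: [0.443, 3.108, 0.002]
ft_force: [-0.1, -0.3, -1.6]
grip_width: 0.513
grip_force: 18.0
hand x [-18.1 -16.8  13.1  34.1  34.6] y [-29.7  -0.3  29.6] z [-70.  -68.7 -46.9   6.3   6.5]
 plate -1 x max/min [ 34.1 -20.1] z bottom 6.2
 plate 1 x max/min [ 34.  -20.2] z bottom 6.3
 wall -1 3540 yaw 73.75 n-offset [555.2 556.6 559.4] z 0.0227 along [263.2 470.9]
 wall 1 449 yaw 74.07 n-offset [601.8 602.9 605.8] z 0.0219 along [265.3 373.3]
 rect [659.5 189.3] [212.5  51.1] 73.78
turn [ 0.1  0.1 -0. ] shift mm [ 1.9 -1.8 26.9] pos [0.6779 0.2449 0.0049] J [-0.54  0.59  0.22  1.45 -0.14  1.11  0.99] t 11.07
```

```bash
python3 -m handwheel '[[0.02,0.0019,-0.0018,0,0.1,0.1,0],[0.02,0,0,0,0,0,0],[0.02,0,0,0,0,0,0]]'
python3 -c "
from h import *
go(.6755,.2437,-.022,73.8)"
```

```text
time: 11.45
position: [0.6745, 0.2434, 0.0035]
tool_rot: [-0.443, -3.108, 0.002]
ft_force: [0.7, 1.1, -2.9]
grip_width: 0.512
grip_force: 18.0
turn [-0.1 -0.1 -0. ] shift mm [-0.8  0.5 25.5] pos [0.6745 0.2434 0.0035] J [-0.54  0.59  0.22  1.46 -0.14  1.11  0.99] t 11.45
```

```bash
cat >> ch.py <<'E'
U=np.array([np.cos(np.radians(73.8)),np.sin(np.radians(73.8))]);N=np.array([U[1],-U[0]])
def held(f,lo,hi):
    i=dict(ctrl.camera_info("wrist"),R=f["R"],t=f["t"]);P=cloud(i,f["d"])
    hsv=cv2.cvtColor(f["im"],cv2.COLOR_BGR2HSV);a=P[...,:2]@N*1000;b=P[...,:2]@U*1000
    m=(f["d"]>0)&(P[...,2]>lo)&(P[...,2]<hi)&(abs(a-580)<40)&(hsv[...,2]>75)&(hsv[...,1]<60)
    m=cv2.morphologyEx(m.astype(np.uint8),cv2.MORPH_OPEN,np.ones((2,2)))>0
    k,l,st,_=cv2.connectedComponentsWithStats(m.astype(np.uint8))
    for j in range(1,k):
        if st[j,4]>60: 
            g=l==j;print("plate px",st[j].tolist(),"n",np.round(np.percentile(a[g],[0,1,99,100]),1),"u",np.round(np.percentile(b[g],[1,99]),1),"z",np.round(np.percentile(P[...,2][g],[1,99]),4))
    return P,a,b
def snap(fn):
    s=ctrl.get_state();i=ctrl.camera_info("wrist");im,d=ctrl.get_image("wrist")
    np.savez(fn,im=im,d=d,R=i["R"],t=i["t"],p=s["position"],q=s["tool_rot"]);return np.load(fn)
E
python3 - <<'E'
from ch import *
for f in (np.load("w3.npz"),np.load("w4.npz"),snap("w5.npz"),snap("w6.npz")):
    print("TCP n,u",f["p"][:2]@N*1000,f["p"][:2]@U*1000); held(f,f["p"][2]+.026,f["p"][2]+.075)
channel(np.load("w6.npz"))
E
```

```text
TCP n,u 577.7758258438503 418.32245012109837
plate px [226, 229, 21, 67, 839] n [497.7 544.8 575.1 615.3] u [395.6 407. ] z [0.1465 0.2351]
plate px [314, 229, 21, 67, 831] n [497.7 545.  575.3 604.7] u [430.3 443.2] z [0.1472 0.2348]
plate px [232, 328, 11, 12, 120] n [497.7 591.8 739.3 739.5] u [367.8 400.3] z [-0.0019  0.1848]
plate px [319, 328, 11, 12, 116] n [497.7 591.6 738.8 739.1] u [435.5 470.8] z [-0.0015  0.1844]
TCP n,u 582.4949581106283 424.21623993821964
plate px [226, 229, 22, 67, 898] n [501.4 549.  580.4 584.7] u [401.2 411. ] z [0.0032 0.1235]
plate px [314, 229, 21, 67, 914] n [501.4 549.2 581.1 588.8] u [435.3 451.6] z [0.0037 0.1233]
plate px [232, 328, 11, 12, 121] n [595.9 595.9 659.2 659.4] u [391.5 405.8] z [-0.0018  0.0734]
plate px [319, 328, 11, 12, 118] n [595.8 595.9 659.1 659.9] u [441.2 458.3] z [-0.0015  0.0733]
TCP n,u 579.8430130880229 421.95312672143694
plate px [226, 229, 22, 67, 896] n [499.5 546.9 577.5 581.1] u [399.1 409.3] z [0.0036 0.1222]
plate px [314, 229, 21, 67, 919] n [499.5 547.2 578.1 585.4] u [434.1 449.2] z [0.0035 0.1218]
plate p
[... 305 characters left out ...]
.4] z [0.0035 0.1335]
plate px [314, 229, 21, 67, 919] n [499.4 547.1 578.3 585.7] u [434.2 449.1] z [0.0032 0.1218]
plate px [232, 328, 11, 12, 119] n [593.3 593.7 655.2 655.2] u [389.5 403.8] z [-0.0014  0.0719]
plate px [319, 328, 11, 12, 118] n [593.7 593.8 655.3 655.3] u [439.1 455.7] z [-0.0015  0.0723]
hand x [-18.3 -17.   13.3  34.2  34.7] y [-29.6  -0.1  29.7] z [-70.1 -68.9 -46.9   5.3   5.5]
 plate -1 x max/min [ 34.2 -20. ] z bottom 5.4
 plate 1 x max/min [ 34.3 -20.2] z bottom 5.1
 wall -1 3650 yaw 73.75 n-offset [555.3 556.5 559.4] z 0.0227 along [261.4 470.8]
 wall 1 317 yaw 73.97 n-offset [601.9 602.7 605.1] z 0.0217 along [263.6 368.7]
 rect [658.9 188.7] [214.3  50.3] 73.97
```

Pose readings are accurate: the walls come out the same at every pose. I'll shift 0.6 mm, then lower slowly.

```bash
python3 -m handwheel '[[0.02,-0.0007,0,0,0,0,0],[0.02,0,0,0.006,0,0,0],[0.02,0,0,0.004,0,0,0],[0.02,0,0,0,0,0,0],[0.02,0,0,0,0,0,0]]'
python3 -c "
from h import *
go(.6755,.2437,-.0245,73.8)"
```

```text
time: 12.18
position: [0.6751, 0.2432, -0.0068]
tool_rot: [-0.443, -3.108, 0.002]
ft_force: [0.3, -0.1, -2.1]
grip_width: 0.513
grip_force: 18.0
turn [-0.1 -0.1 -0. ] shift mm [-0.2  0.6 17.7] pos [ 0.6751  0.2432 -0.0068] J [-0.54  0.6   0.22  1.46 -0.14  1.09  0.99] t 12.18
```

```bash
python3 -m handwheel '[[0.02,0,0,0.004,0,0,0],[0.02,0,0,0.004,0,0,0],[0.02,0,0,0.004,0,0,0],[0.02,0,0,0.002,0,0,0],[0.02,0,0,0,0,0,0],[0.02,0,0,0,0,0,0]]'
python3 -m handwheel '[[0.02,0,0,0.0015,0,0,0],[0.02,0,0,0.001,0,0,0],[0.02,0,0,0.0005,0,0,0],[0.02,0,0,0,0,0,0]]'
```

```text
time: 12.92
position: [0.6752, 0.2432, -0.0206]
tool_rot: [-0.443, -3.108, 0.002]
ft_force: [-0.1, -0.6, -2.3]
grip_width: 0.512
grip_force: 18.0
time: 13.42
position: [0.675, 0.2431, -0.0238]
tool_rot: [-0.443, -3.108, 0.002]
ft_force: [0.1, -0.2, -1.5]
grip_width: 0.518
grip_force: 18.0
```

```bash
python3 -m handwheel '[[0.02,0,0,0.0005,0,0,0],[0.02,0,0,0,0,0,0]]'; python3 -m handwheel '[[0.02,0,0,0.0004,0,0,0],[0.02,0,0,0,0,0,0]]'
```

```text
time: 13.68
position: [0.675, 0.2431, -0.0242]
tool_rot: [-0.443, -3.108, 0.002]
ft_force: [-0.3, 0.3, -3.0]
grip_width: 0.513
grip_force: 18.0
time: 13.92
position: [0.6751, 0.2432, -0.0245]
tool_rot: [-0.443, -3.108, 0.002]
ft_force: [-0.6, -0.2, -1.8]
grip_width: 0.515
grip_force: 18.0
```

```bash
for k in 1; do python3 -m handwheel '[[0.02,0,0,0.0005,0,0,0],[0.02,0,0,0,0,0,0]]'; done; python3 -m handwheel '[[0.02,0,0,0.0005,0,0,0],[0.02,0,0,0,0,0,0]]'
```

```text
time: 14.18
position: [0.6752, 0.2432, -0.0245]
tool_rot: [-0.443, -3.108, 0.002]
ft_force: [-2.7, -0.7, 2.4]
grip_width: 0.515
grip_force: 18.0
time: 14.42
position: [0.6752, 0.2433, -0.0245]
tool_rot: [-0.443, -3.108, 0.002]
ft_force: [-2.5, -1.5, 5.3]
grip_width: 0.514
grip_force: 18.0
```

Contact at 5 N, so it is seated. I'll release and lift.

```bash
python3 -m handwheel '[[0.05,0,0,-0.0005,0,0,0],[0.055,0,0,0,0,0,0],[0.065,0,0,0,0,0,0],[0.065,0,0,0,0,0,0],[0.065,0,0,-0.01,0,0,0],[0.065,0,0,-0.03,0,0,0],[0.065,0,0,-0.06,0,0,0],[0.065,0,0,-0.06,0,0,0],[0.065,0,0,0,0,0,0]]'
python3 - <<'E'
from ch import *
f=snap("w7.npz");i=dict(ctrl.camera_info("wrist"),R=f["R"],t=f["t"]);print(f["p"])
topface(i,f["d"],(.6755,.2437),.05,.036,.055)
go(.428,.0072,.13,90)
E
```

```text
time: 15.55
position: [0.6797, 0.2446, 0.1435]
tool_rot: [0.442, 3.101, 0.008]
ft_force: [0.1, 0.1, -0.6]
grip_width: 0.747
grip_force: 0.0
[0.6797377  0.24458095 0.14345116]
n 1495 z [0.0369 0.0399 0.0437] bench 0.0004 c [675.6 242.7] size [39.9, 47.8] yaw 74.2
turn [  0.1   0.3 -16.2] shift mm [ 249.7 -236.8    9.5] pos [0.6777 0.244  0.1395] J [-0.55  0.49  0.24  1.32 -0.11  1.33  0.98] t 15.6
```

Seated: the top face is 4 mm higher than it was on the bench and sits centred. Next is the middle mount.

```bash
python3 -m handwheel '[[0.087,0,0,0,0,0,-8],[0.087,0,0,0,0,0,-8.2],[0.087,0.05,-0.047,0,0,0,0],[0.087,0.05,-0.047,0,0,0,0],[0.087,0.05,-0.047,0,0,0,0],[0.087,0.05,-0.047,0,0,0,0],[0.087,0.03,-0.029,0,0,0,0],[0.087,0.02,-0.02,0,0,0,0],[0.087,0,0,0,0,0,0],[0.087,0,0,0,0,0,0]]' 10
python3 - <<'E'
from ch import *
f=snap("w8.npz");i=dict(ctrl.camera_info("wrist"),R=f["R"],t=f["t"])
topface(i,f["d"],(.428,.0075),.042,.033,.05)
topface(i,f["d"],(.428,.0075),.042,.02,.05)
go(.4275,.0075,.01,90)
E
```

```text
time: 16.85
position: [0.4432, 0.0239, 0.1353]
tool_rot: [0.0, -3.139, 0.001]
ft_force: [0.4, -0.1, 0.8]
grip_width: 1.002
grip_force: 0.0
n 1503 z [0.0335 0.0361 0.0397] bench -0.0008 c [426.3   6.6] size [39.9, 48.2] yaw 92.3
n 2163 z [0.0255 0.0351 0.0396] bench -0.0008 c [426.3   6.6] size [40.0, 48.2] yaw 92.4
turn [-0.1 -0.1  0. ] shift mm [ 15.9 -16.6 125.3] pos [0.4434 0.0241 0.1353] J [-0.4  -0.1   0.27  2.01  0.03  1.23  1.43] t 16.9
```

```bash
python3 -m handwheel '[[0.087,0,0,0,0,0,-2.3],[0.087,0.0178,-0.0168,0.02,0,0,0],[0.087,0,0,0.03,0,0,0],[0.087,0,0,0.03,0,0,0],[0.087,0,0,0.02,0,0,0],[0.087,0,0,0,0,0,0],[0.087,0,0,0,0,0,0]]' 10
python3 -c "
from h import *
go(.4263,.0066,-.0286,92.3)"
```

```text
time: 17.77
position: [0.4267, 0.0061, 0.0362]
tool_rot: [0.063, -3.14, 0.002]
ft_force: [-0.6, -0.4, 0.4]
grip_width: 1.001
grip_force: 0.0
turn [-0.1 -0.1  0. ] shift mm [ 0.3  0.6 64.8] pos [0.4267 0.0061 0.0362] J [-0.38 -0.03  0.3   2.16  0.01  1.01  1.53] t 17.77
```

```bash
python3 -m handwheel '[[0.087,0.0003,0.0006,0.02,0,0,0],[0.087,0,0,0.02,0,0,0],[0.087,0,0,0.015,0,0,0],[0.087,0,0,0.009,0,0,0],[0.06,0,0,0,0,0,0],[0.055,0,0,0,0,0,0],[0.055,0,0,0,0,0,0],[0.02,0,0,0,0,0,0],[0.02,0,0,0,0,0,0],[0.02,0,0,0,0,0,0],[0.02,0,0,0,0,0,0],[0.02,0,0,0,0,0,0]]' 10
python3 -m handwheel '[[0.02,0,0,0,0,0,0],[0.02,0,0,0,0,0,0],[0.02,0,0,0,0,0,0],[0.02,0,0,0,0,0,0]]' 18
```

```text
time: 19.27
position: [0.4256, 0.0063, -0.0281]
tool_rot: [0.062, -3.139, 0.001]
ft_force: [0.2, 0.8, 3.3]
grip_width: 0.529
grip_force: 10.0
time: 19.77
position: [0.4257, 0.0062, -0.0281]
tool_rot: [0.062, -3.139, 0.001]
ft_force: [-1.1, 1.1, 4.7]
grip_width: 0.516
grip_force: 18.0
```

The middle mount gives about 3 mm at 18 N, so it is firm too. I'll take it to the other end of the channel.

```bash
python3 -m handwheel '[[0.02,0,0,-0.01,0,0,0],[0.02,0,0,-0.03,0,0,0],[0.02,0,0,-0.04,0,0,0],[0.02,0,0,-0.04,0,0,0],[0.02,0,0,-0.02,0,0,0],[0.02,0,0,0,0,0,0]]' 18
python3 -c "
from h import *
go(.6303,.0902,.08,73.8)"
```

```text
time: 20.52
position: [0.4264, 0.0061, 0.1128]
tool_rot: [-0.062, 3.14, -0.001]
ft_force: [-0.1, 0.4, -1.9]
grip_width: 0.513
grip_force: 18.0
turn [-0.   0.  18.5] shift mm [-172.3  137.6   32.8] pos [0.4264 0.0061 0.1128] J [-0.39 -0.12  0.29  2.08  0.04  1.18  1.5 ] t 20.52
```

```bash
python3 -m handwheel '[[0.02,0,0,0,0,0,9],[0.02,0,0,0,0,0,9.5],[0.02,-0.04,0.032,0,0,0,0],[0.02,-0.04,0.032,0,0,0,0],[0.02,-0.04,0.032,0,0,0,0],[0.02,-0.04,0.032,0,0,0,0],[0.02,-0.0123,0.0096,0.03,0,0,0],[0.02,0,0,0,0,0,0],[0.02,0,0,0,0,0,0],[0.02,0,0,0,0,0,0]]'
python3 -c "
from ch import *
go(.6303,.0902,.005,73.8);f=snap('w9.npz');channel(f)"
```

```text
time: 21.78
position: [0.6294, 0.0896, 0.0822]
tool_rot: [-0.445, -3.109, 0.002]
ft_force: [-0.4, 0.2, -1.8]
grip_width: 0.517
grip_force: 18.0
turn [-0.1 -0.  -0.1] shift mm [-0.7  0.8 77.2] pos [0.6294 0.0896 0.0822] J [-0.39  0.36  0.26  1.62 -0.1   1.17  1.18] t 21.77
hand x [-19.7 -19.1  10.8  19.   19.1] y [-29.6  -0.5  29.5] z [-70.7 -69.8 -60.7 -31.3 -29.6]
 plate -1 x max/min [ 19.1 -21. ] z bottom -29.4
 plate 1 x max/min [ 19.1 -21.6] z bottom -30.0
 wall -1 2474 yaw 73.51 n-offset [555.4 557.3 565.9] z 0.0229 along [214.8 470. ]
 wall 1 1846 yaw 74.03 n-offset [594.  603.3 606.5] z 0.0226 along [214. 471.]
 rect [653.7 167.1] [260.1  52.2] 73.85
```

```bash
python3 -m handwheel '[[0.02,-0.0004,0.0008,0.02,0,0,0],[0.02,0,0,0.03,0,0,0],[0.02,0,0,0.02,0,0,0],[0.02,0,0,0.007,0,0,0],[0.02,0,0,0,0,0,0],[0.02,0,0,0,0,0,0],[0.02,0,0,0,0,0,0]]'
python3 -c "
from ch import *
go(.6300,.0903,-.0245,73.8)"
```

```text
time: 22.7
position: [0.6307, 0.0909, 0.0052]
tool_rot: [-0.444, -3.11, 0.001]
ft_force: [-1.2, 0.2, -2.3]
grip_width: 0.516
grip_force: 18.0
turn [-0. -0. -0.] shift mm [ 0.5 -0.8 29.7] pos [0.6307 0.0909 0.0052] J [-0.38  0.44  0.25  1.68 -0.12  1.03  1.19] t 22.7
```

```bash
python3 -m handwheel '[[0.02,0.0005,-0.0006,0,0,0,0],[0.02,0,0,0.006,0,0,0],[0.02,0,0,0.004,0,0,0],[0.02,0,0,0,0,0,0],[0.02,0,0,0,0,0,0]]'
python3 -c "
from ch import *
go(.6300,.0903,-.0245,73.8)"
```

```text
time: 23.32
position: [0.6292, 0.0903, -0.0059]
tool_rot: [-0.443, -3.108, 0.002]
ft_force: [-0.1, 0.3, -1.6]
grip_width: 0.515
grip_force: 18.0
turn [-0.1 -0.1 -0. ] shift mm [-0.8  0.2 18.6] pos [ 0.6292  0.0903 -0.0059] J [-0.38  0.45  0.25  1.69 -0.13  1.02  1.2 ] t 23.32
```

```bash
python3 -m handwheel '[[0.02,-0.0005,0,0.002,0,0,0],[0.02,0,0,0.004,0,0,0],[0.02,0,0,0.004,0,0,0],[0.02,0,0,0.004,0,0,0],[0.02,0,0,0.002,0,0,0],[0.02,0,0,0.001,0,0,0],[0.02,0,0,0,0,0,0]]'
python3 -m handwheel '[[0.02,0,0,0.0005,0,0,0],[0.02,0,0,0.0005,0,0,0],[0.02,0,0,0,0,0,0]]'
```

```text
time: 24.2
position: [0.6297, 0.0902, -0.0228]
tool_rot: [-0.443, -3.108, 0.002]
ft_force: [0.0, -0.1, -2.1]
grip_width: 0.511
grip_force: 18.0
time: 24.58
position: [0.6297, 0.0902, -0.0238]
tool_rot: [-0.443, -3.108, 0.002]
ft_force: [-0.7, 0.2, -2.2]
grip_width: 0.514
grip_force: 18.0
```

```bash
python3 -m handwheel '[[0.02,0,0,0.0005,0,0,0],[0.02,0,0,0.0005,0,0,0],[0.02,0,0,0,0,0,0]]'; python3 -m handwheel '[[0.02,0,0,0.0005,0,0,0],[0.02,0,0,0,0,0,0]]'
```

```text
time: 24.95
position: [0.6298, 0.0902, -0.024]
tool_rot: [-0.443, -3.108, 0.002]
ft_force: [-4.6, -1.5, 6.0]
grip_width: 0.513
grip_force: 18.0
time: 25.2
position: [0.6298, 0.0902, -0.024]
tool_rot: [-0.443, -3.108, 0.002]
ft_force: [-3.7, 0.1, 7.4]
grip_width: 0.514
grip_force: 18.0
```

Contact at 4.1 mm above the bench reading, as expected. I'll release.

```bash
python3 -m handwheel '[[0.05,0,0,-0.0008,0,0,0],[0.055,0,0,0,0,0,0],[0.065,0,0,0,0,0,0],[0.065,0,0,0,0,0,0],[0.065,0,0,-0.01,0,0,0],[0.065,0,0,-0.03,0,0,0],[0.065,0,0,-0.06,0,0,0],[0.065,0,0,-0.05,0,0,0],[0.065,0,0,0,0,0,0],[0.065,0,0,0,0,0,0]]'
python3 - <<'E'
from ch import *
f=snap("w10.npz");i=dict(ctrl.camera_info("wrist"),R=f["R"],t=f["t"]);print(f["p"])
topface(i,f["d"],(.6307,.0901),.05,.036,.055)
topface(i,f["d"],(.6755,.2437),.05,.036,.055)
go(.444,-.1645,.13,94)
E
```

```text
time: 26.45
position: [0.6297, 0.0904, 0.1255]
tool_rot: [-0.443, -3.108, 0.002]
ft_force: [-0.3, 0.7, -0.5]
grip_width: 0.749
grip_force: 0.0
[0.62971445 0.09038913 0.12547724]
n 1662 z [0.0366 0.04   0.0437] bench 0.0005 c [630.6  89.6] size [39.8, 47.5] yaw 73.2
n 1750 z [0.0366 0.04   0.0437] bench 0.0001 c [675.7 242.3] size [40.8, 49.1] yaw 74.0
turn [ -0.1  -0.2 -20.2] shift mm [ 202.4 -241.3   -5.6] pos [0.6291 0.0903 0.1244] J [-0.4   0.33  0.27  1.58 -0.09  1.25  1.17] t 26.5
```

Both mounts are seated. Next is the right one.

```bash
python3 -m handwheel '[[0.087,0,0,0,0,0,-10],[0.087,0,0,0,0,0,-10.2],[0.087,0.04,-0.048,0,0,0,0],[0.087,0.04,-0.048,0,0,0,0],[0.087,0.04,-0.048,0,0,0,0],[0.087,0.04,-0.048,0,0,0,0],[0.087,0.03,-0.035,0,0,0,0],[0.087,0.012,-0.014,0,0,0,0],[0.087,0,0,0,0,0,0],[0.087,0,0,0,0,0,0],[0.087,0,0,0,0,0,0]]' 10
python3 - <<'E'
from ch import *
f=snap("w11.npz");i=dict(ctrl.camera_info("wrist"),R=f["R"],t=f["t"])
topface(i,f["d"],(.4445,-.1645),.042,.033,.05)
topface(i,f["d"],(.4445,-.1645),.042,.02,.05)
go(.444,-.1645,.03,94)
E
```

```text
time: 27.88
position: [0.446, -0.1625, 0.1259]
tool_rot: [0.113, -3.137, 0.002]
ft_force: [0.3, -0.3, -0.1]
grip_width: 1.002
grip_force: 0.0
n 1505 z [0.0335 0.0362 0.0398] bench -0.0008 c [ 443.8 -165.9] size [39.6, 47.9] yaw 94.0
n 2224 z [0.0245 0.035  0.0396] bench -0.0008 c [ 443.8 -165.9] size [39.6, 47.9] yaw 94.0
turn [-0.1 -0.1  0.1] shift mm [ 2.  -1.6 95.9] pos [ 0.4459 -0.1628  0.1259] J [-0.11 -0.02  0.4   1.96  0.01  1.2   1.93] t 27.93
```

```bash
python3 -m handwheel '[[0.087,0.0023,-0.003,0.02,0,0,0],[0.087,0,0,0.03,0,0,0],[0.087,0,0,0.03,0,0,0],[0.087,0,0,0.01,0,0,0],[0.087,0,0,0,0,0,0],[0.087,0,0,0,0,0,0]]' 10
python3 -c "
from h import *
go(.4438,-.1659,-.0284,94)"
```

```text
time: 28.68
position: [0.444, -0.1674, 0.0373]
tool_rot: [0.109, -3.139, 0.002]
ft_force: [0.3, -0.9, 0.6]
grip_width: 1.0
grip_force: 0.0
turn [-0.1 -0.  -0. ] shift mm [ 0.1  1.6 65.7] pos [ 0.444  -0.1674  0.0373] J [-0.09  0.08  0.41  2.06 -0.04  1.01  1.98] t 28.68
```

```bash
python3 -m handwheel '[[0.087,0,0.0014,0.02,0,0,0],[0.087,0,0,0.02,0,0,0],[0.087,0,0,0.015,0,0,0],[0.087,0,0,0.01,0,0,0],[0.06,0,0,0,0,0,0],[0.055,0,0,0,0,0,0],[0.055,0,0,0,0,0,0],[0.02,0,0,0,0,0,0],[0.02,0,0,0,0,0,0],[0.02,0,0,0,0,0,0],[0.02,0,0,0,0,0,0],[0.02,0,0,0,0,0,0]]' 10
python3 -m handwheel '[[0.02,0,0,0,0,0,0],[0.02,0,0,0,0,0,0],[0.02,0,0,0,0,0,0],[0.02,0,0,0,0,0,0]]' 18
```

```text
time: 30.18
position: [0.4429, -0.1659, -0.0286]
tool_rot: [0.109, -3.138, 0.001]
ft_force: [-0.6, 0.9, 4.1]
grip_width: 0.536
grip_force: 10.0
time: 30.68
position: [0.443, -0.166, -0.0286]
tool_rot: [0.109, -3.138, 0.002]
ft_force: [-1.4, 0.9, 5.3]
grip_width: 0.519
grip_force: 18.0
```

The third mount gives about 3 mm at 18 N, so it is also firm. All three go in the channel, this one in the middle.

```bash
python3 -m handwheel '[[0.02,0,0,-0.01,0,0,0],[0.02,0,0,-0.03,0,0,0],[0.02,0,0,-0.04,0,0,0],[0.02,0,0,-0.04,0,0,0],[0.02,0,0,-0.02,0,0,0],[0.02,0,0,0,0,0,0]]' 18
python3 -c "
from h import *
go(.6523,.1670,.09,73.8)"
```

```text
time: 31.42
position: [0.4438, -0.1663, 0.1124]
tool_rot: [-0.108, 3.139, -0.003]
ft_force: [0.4, -0.2, -2.3]
grip_width: 0.516
grip_force: 18.0
turn [-0.1  0.1 20.2] shift mm [-107.2  378.2   22.4] pos [ 0.4438 -0.1663  0.1124] J [-0.11 -0.02  0.41  1.98  0.01  1.17  1.94] t 31.43
```

```bash
python3 -m handwheel '[[0.02,0,0,0,0,0,10],[0.02,0,0,0,0,0,10.2],[0.02,-0.013,0.047,0,0,0,0],[0.02,-0.013,0.047,0,0,0,0],[0.02,-0.013,0.047,0,0,0,0],[0.02,-0.013,0.047,0,0,0,0],[0.02,-0.013,0.047,0,0,0,0],[0.02,-0.013,0.047,0,0,0,0],[0.02,-0.013,0.047,0,0,0,0],[0.02,-0.0162,0.0492,0.02,0,0,0],[0.02,0,0,0,0,0,0],[0.02,0,0,0,0,0,0]]'
python3 -c "
from ch import *
go(.6523,.1670,.09,73.8);f=snap('w12.npz');channel(f)"
```

```text
time: 32.92
position: [0.6502, 0.1661, 0.0879]
tool_rot: [-0.443, -3.105, 0.007]
ft_force: [0.3, -1.1, -0.9]
grip_width: 0.515
grip_force: 18.0
turn [-0.3 -0.3 -0. ] shift mm [-1.7  1.5 -2.1] pos [0.6502 0.1661 0.0879] J [-0.42  0.43  0.17  1.51 -0.07  1.21  1.05] t 32.92
hand x [-20.4 -19.7  10.5  18.4  18.5] y [-29.6  -0.5  29.5] z [-71.2 -70.2 -60.9 -32.  -30.3]
 plate -1 x max/min [ 18.6 -21.4] z bottom -30.3
 plate 1 x max/min [ 18.4 -21.4] z bottom -30.2
 wall -1 2729 yaw 73.82 n-offset [555.2 557.4 565.9] z 0.023 along [215.2 470.5]
 wall 1 1764 yaw 73.85 n-offset [594.1 603.4 606.5] z 0.0227 along [214.2 470.9]
 rect [653.6 167. ] [259.3  52.2] 73.79
```

```bash
python3 -m handwheel '[[0.02,-0.0013,0.0016,0.02,-0.2,-0.2,0],[0.02,0,0,0.03,0,0,0],[0.02,0,0,0.02,0,0,0],[0.02,0,0,0.007,0,0,0],[0.02,0,0,0,0,0,0],[0.02,0,0,0,0,0,0],[0.02,0,0,0,0,0,0],[0.02,0,0,0,0,0,0]]'
python3 -c "
from ch import *
go(.6518,.1671,-.0245,73.8)"
```

```text
time: 33.98
position: [0.6537, 0.1687, 0.0139]
tool_rot: [0.443, 3.107, 0.003]
ft_force: [-0.3, 0.6, -2.0]
grip_width: 0.515
grip_force: 18.0
turn [ 0.1  0.1 -0. ] shift mm [ 1.4 -2.1 38.4] pos [0.6537 0.1687 0.0139] J [-0.42  0.49  0.16  1.58 -0.09  1.08  1.06] t 33.98
```

```bash
python3 -m handwheel '[[0.02,0.0014,-0.0021,0,0,0,0],[0.02,0,0,0.006,0,0,0],[0.02,0,0,0.003,0,0,0],[0.02,0,0,0,0,0,0],[0.02,0,0,0,0,0,0],[0.02,0,0,0,0,0,0]]'
python3 -c "
from ch import *
go(.6518,.1671,-.0245,73.8);f=snap('w13.npz');channel(f)"
```

```text
time: 34.72
position: [0.6516, 0.167, 0.0045]
tool_rot: [0.443, 3.108, 0.003]
ft_force: [0.2, -0.1, -2.0]
grip_width: 0.513
grip_force: 18.0
turn [ 0.1  0.1 -0. ] shift mm [-0.2  0.2 29. ] pos [0.6516 0.167  0.0045] J [-0.41  0.5   0.16  1.59 -0.09  1.06  1.06] t 34.73
hand x [-19.9 -18.5  12.3  34.1  34.6] y [-29.6  -0.1  29.6] z [-70.4 -68.9 -44.3   6.2   6.4]
 plate -1 x max/min [ 34.1 -21.3] z bottom 6.1
 plate 1 x max/min [ 34.1 -21.7] z bottom 6.3
 wall -1 5999 yaw 73.83 n-offset [555.4 557.6 566.1] z 0.0229 along [215.6 470.2]
 wall 1 112 yaw 72.43 n-offset [590.8 602.1 603.4] z 0.0193 along [285.2 397.9]
 rect [652.2 167.5] [259.9  49.1] 73.81
```

```bash
python3 -m handwheel '[[0.02,-0.0002,0,0.004,0,0,0],[0.02,0,0,0.004,0,0,0],[0.02,0,0,0.004,0,0,0],[0.02,0,0,0,0,0,0],[0.02,0,0,0,0,0,0]]'
python3 -m handwheel '[[0.02,0,0,0.004,0,0,0],[0.02,0,0,0.004,0,0,0],[0.02,0,0,0.003,0,0,0],[0.02,0,0,0.002,0,0,0],[0.02,0,0,0.001,0,0,0],[0.02,0,0,0,0,0,0],[0.02,0,0,0,0,0,0]]'
```

```text
time: 35.4
position: [0.6517, 0.1669, -0.0077]
tool_rot: [0.443, 3.108, 0.002]
ft_force: [0.2, 0.8, -1.0]
grip_width: 0.512
grip_force: 18.0
time: 36.28
position: [0.6518, 0.1669, -0.0215]
tool_rot: [0.443, 3.108, 0.003]
ft_force: [-0.3, 0.6, -2.3]
grip_width: 0.52
grip_force: 18.0
```

```bash
python3 -m handwheel '[[0.02,0,0,0.001,0,0,0],[0.02,0,0,0.001,0,0,0],[0.02,0,0,0.0005,0,0,0],[0.02,0,0,0,0,0,0]]'; python3 -m handwheel '[[0.02,0,0,0.0005,0,0,0],[0.02,0,0,0.0005,0,0,0],[0.02,0,0,0,0,0,0]]'
```

```text
time: 36.78
position: [0.6516, 0.1669, -0.0243]
tool_rot: [0.443, 3.108, 0.002]
ft_force: [0.8, 0.1, -2.1]
grip_width: 0.515
grip_force: 18.0
time: 37.15
position: [0.6518, 0.1669, -0.0245]
tool_rot: [0.443, 3.108, 0.003]
ft_force: [-1.9, 0.3, 4.0]
grip_width: 0.512
grip_force: 18.0
```

Contact at 4.1 mm above its bench height. I'll release with a small opening, lift and check.

```bash
python3 -m handwheel '[[0.05,0,0,-0.0003,0,0,0],[0.055,0,0,0,0,0,0],[0.06,0,0,0,0,0,0],[0.06,0,0,0,0,0,0],[0.06,0,0,-0.01,0,0,0],[0.06,0,0,-0.03,0,0,0],[0.06,0,0,-0.06,0,0,0],[0.06,0,0,-0.06,0,0,0],[0.06,0,0,-0.02,0,0,0],[0.06,0.04,0,0,0,0,0],[0.06,0,0,0,0,0,0],[0.06,0,0,0,0,0,0]]'
python3 - <<'E'
from ch import *
f=snap("w14.npz");i=dict(ctrl.camera_info("wrist"),R=f["R"],t=f["t"]);cv2.imwrite("pics/w14.png",f["im"])
for c in((.6307,.0901),(.653,.167),(.6755,.2437)): topface(i,f["d"],c,.037,.036,.055)
E
```

```text
time: 38.65
position: [0.613, 0.1775, 0.1548]
tool_rot: [0.443, 3.108, 0.002]
ft_force: [1.0, 0.7, 0.7]
grip_width: 0.692
grip_force: 0.0
n 1280 z [0.0367 0.0399 0.0437] bench 0.0025 c [631.   89.3] size [40.4, 48.1] yaw 73.9
n 1246 z [0.0368 0.0399 0.0436] bench 0.0026 c [653.  166.7] size [39.6, 47.7] yaw 73.3
n 1281 z [0.0366 0.0399 0.0437] bench 0.0027 c [675.6 242.5] size [40.3, 47.6] yaw 74.0
```

View pics/w14.png

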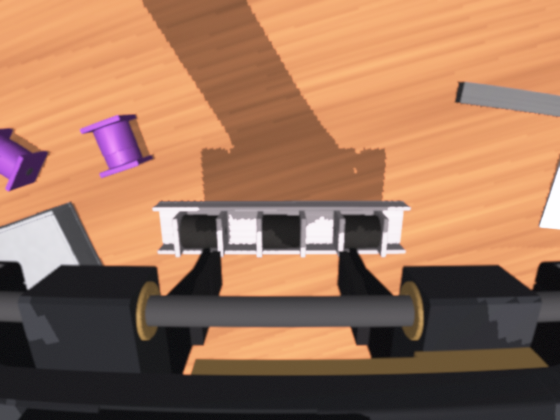

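The picture shows the three mounts seated in the channel at (200,232), (281,232) and (362,232). Their top faces are level and the gripper is clear.

```bash
python3 -c "
from bench import ctrl
print(ctrl.close_job())"
```

```text
the job is handed in; nothing more can be done
None
```

All three mounts gave only about 3 mm when pinched at 18 N, so I judged all of them firm, seated them upright on the channel floor and handed the job in; the scrap tray stays empty.

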